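# Shift the shaker's gated speed lever from park through slow to fast

### The arm

A 6-joint arm with a two-finger parallel gripper is mounted at the origin on a cart in front of the work surface, level with it; the furniture and walls round the work are solid. World frame = base frame: x ahead of the robot, y to its left, z up, the work surface at z = 0. Lengths are in m, angles in rad, forces in N, time in s.
With the tool pointing down it reaches from about 0.25 to 0.775 m from the base axis. Payload 4 kg.
Tool frame: the origin (TCP) lies between the finger pads; the fingertips stand 14 mm ahead of it and the grasp point (between the pads) lies 5 mm behind it (robot.tips_ahead is the distance from the TCP to the fingertips, in m); z points along the fingers, y is the direction in which the jaws open and shut (so a half turn about z gives the same grasp; the last joint's range is limited). The gripper opens to 94 mm and grips with 3 to 60 N. Pads are 16 mm wide; open, the fingers measure 119 mm over their backs; the gripper's body (75 mm by 177 mm) begins 78 mm behind the grasp point.
Start: joints at [-1.286, 0.087, 1.371, -0, 1.684, -0.103], TCP at [0.208, -0.509, 0.195] pointing down, gripper open.
Joint ranges: [-3.1, 3.1], [-0.76, 2.03], [0.27, 2.55], [-1.08, 4.22], [0.17, 2.65], [-2.57, 2.57]. Speed limits (rad/s): [2.79, 2.79, 3.14, 3.14, 3.14, 3.14].

### API

Orientations are given as [roll, pitch, yaw] about the fixed x, y, z axes, in that order (R = Rz(yaw) Ry(pitch) Rx(roll)).
In Python, from bench import robot, optics, job gives the robot as it stands.
- The arm moves only by the tool apply_moves, never from a script. Its argument "moves" is a list of rows, each a list of 3 entries, a list of its own where there are three numbers: the shift along the tool's x, y, z in cm, then the turn, a rotation vector about the tool's x, y, z in rad, then the opening, from 0 (shut) to 1 (fully open). In form: [[[tx, ty, tz], [rx, ry, rz], grip], ...]. A call has exactly 10 rows; each row is the pose to reach, as a shift and turn from the pose commanded when the call began, along the tool's axes at that moment; what a row does not reach only later rows make up. A row lasts 1/12 s, in which the tool goes at most 41.7 mm and 7.16 degrees, less where a joint would pass 70% of its speed; a pose out of reach is approached as far as the arm can. A call with a gripper value outside its range is refused whole. The fingers move at their own pace and stop on an object; the grip force is fixed at half the most. Time passes only in rows, so rows that repeat a pose let the fingers close, or fill a call up. It gives the time, the measured TCP pose, the force and the opening at its end, in the units of the state.
- robot.get_obs(): the state, without advancing time (a new reading comes with each control period).
- optics.snapshot(name): name is "side" or "top" or "wrist"; returns the picture (400x640x3 uint8, red, green, blue); there is no depth.
- optics.get_calibration(name): a dict with "fx", "fy", "cx", "cy" (pixels), "rvec" (rotation vector, rad) and "tvec" (3), from world to camera coordinates, as OpenCV has them. Camera axes: x right, y down, z forward; pixel columns grow to the right and rows downward; lengths in m; the calibration is good to about 2 mm. A picture is of the moment at which its call begins: read the wrist's pose just before it. get_calibration takes no time and is no camera call; for the wrist camera it gives the pose at the moment of the call.
- job.close_job(): hands the job in, once; it reports no verdict.
The state is a dict: "time": time; "joint_positions": joint angles; "qvel": joint speeds; "joint_torque": joint torques, N m; "tool_pos": TCP position; "ee_rot": TCP orientation; "wrist_force": force on the tool from outside, world axes, zero at the start; "wrist_torque": the same for the moment, N m; "width": finger opening in m.
Only numpy, scipy, OpenCV 4.12 (cv2) and the standard library are available. Lean on these libraries where they do the work, as an engineer would, in place of code of your own. Each camera call takes 0.05 s, during which the arm holds its last target.

### The job

The dish is loaded on the bench shaker, the machine whose lever stands in a zigzag gate. Take its lever out of the parking notch and along the gate to the slow notch (one dot), pause there for about a second, then take it on to the fast notch (two dots) at the end of the gate, leave it there and let go. Leave the lever of the stirrer, the machine with the straight slot, where it is.

Things in the scene. Friction and masses are not known exactly. Their poses are not given: they have to be found in the camera images.
- shaker: Bench shaker, fixed. Origin on the worktop under the middle of its gate; x to its rear, y to its left, z up. Grey head 130 x 120 mm, aluminium gate plate on top at z = 91 mm; a low platform with a dish (top 66 mm) at its left. Knob centre (x, y) in mm in this frame along the gate: PARK (-36, -18), corner (0, -18), SLOW (0, 18), corner (36, 18), FAST (36, -18): straight legs along x, y, x, y.
- speed_knob (a point): Centre of the black ball knob, 30 mm across, on the shaker's lever: grasp it here from above; 35 mm free below it. The 8 mm stem pivots at (0, 0, 10) mm of the shaker, so the knob moves on a sphere of radius 135 mm round that point (z 139 to 145 mm). It stays where left, moves with about 1 N. At the start it is in the park leg, 0 to 16 mm out of the dead end.
- fast_notch (a point): Where the knob's centre is when the lever stands in the FAST notch, the dead end of the 13 mm wide zigzag slot (two dots beside it; SLOW, a corner of the slot, has one dot, PARK a bar). The slot's walls stop the stem and leave the knob about 3 mm of play to each side. A knob within 10 mm of a notch in x and in y counts as in it.
- stir_knob (a point): Centre of the same ball knob on the stirrer's lever: a machine with the same head but a straight slot, and a round white plate on its bed. Not to be moved.

How it is judged:
On the way:
1. the shaker's lever stands in the slow notch (x of speed_knob in the frame of shaker between -0.012 and 0.012 m and y of speed_knob in the frame of shaker above 0.008 m), for 0.3 s.
At the end, for the whole second after the job is handed in: The shaker's lever rests in the fast notch at the end of the gate (knob within 10 mm of the notch's point), and the stirrer's lever is within 10 mm of where it was (x of speed_knob in the frame of shaker above 0.024 m and y of speed_knob in the frame of shaker below -0.008 m and distance of stir_knob from where it was at the start of the episode below 0.01 m); the robot touches nothing.
It fails at once if the stirrer's lever is moved by more than 10 mm (distance of stir_knob from where it was at the start of the episode above 0.01 m).
It also fails if it takes over 38 s, if anything falls off the work surface, if the arm or the gripper's body presses on something with over 40 N, if the wrist force passes 120 N, or if a joint passes its speed limit or range.

## Working session

There is one attempt and no reset: what is moved stays moved. The work goes in short steps, Python scripts to look and compute and a tool call to move; the robot and the scene stay as the last step left them, time stands still between calls to the robot, and variables do not carry over. Pictures are saved under pics/ and viewed, and the job is handed in when it is done.

Besides the shell and the picture viewer there is one more tool, called after "Request:" as name(argument=value, ...) on one line, values as JSON. apply_moves: Moves the arm, as the interface text tells. Its arguments: {"type":"object","properties":{"moves":{"type":"array"}},"required":["moves"]}

```bash
mkdir -p pics; ls
python3 - <<'E'
from bench import robot, optics, job
import cv2
o=robot.get_obs()
print({k:o[k] for k in('time','tool_pos','ee_rot','width')})
for n in('side','top','wrist'):
    c=optics.get_calibration(n);print(n,c)
    im=optics.snapshot(n);cv2.imwrite(f'pics/a_{n}.png',im[:,:,::-1])
E
```

```text
pics
{'time': 0.0, 'tool_pos': array([ 0.20780195, -0.50861055,  0.19371214]), 'ee_rot': array([-3.13939688e+00, -1.87261853e-04,  3.87784500e-01]), 'width': 0.0940440358442868}
side {'fx': 479.07750642811027, 'fy': 479.07750642811027, 'cx': 318.84206343878816, 'cy': 198.94794665821632, 'rvec': array([ 0.55597694, -2.67921628,  1.21506922]), 'tvec': array([0.43722009, 0.30912625, 0.73262978])}
top {'fx': 488.80890337927804, 'fy': 488.80890337927804, 'cx': 316.2949390265618, 'cy': 195.18807571250247, 'rvec': array([ 2.14698925, -2.12258727,  0.22601337]), 'tvec': array([-0.16680079,  0.51673662,  1.05723256])}
wrist {'fx': 312.6009128379143, 'fy': 312.6009128379143, 'cx': 323.3159569637156, 'cy': 196.7174128575563, 'rvec': array([-2.42515533,  1.628075  ,  0.21308694]), 'tvec': array([-0.54974855, -0.0268785 ,  0.39072169])}
```

View pics/a_top.png

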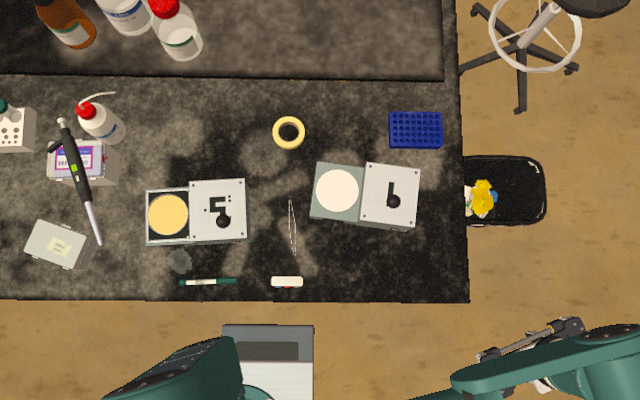

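View pics/a_side.png

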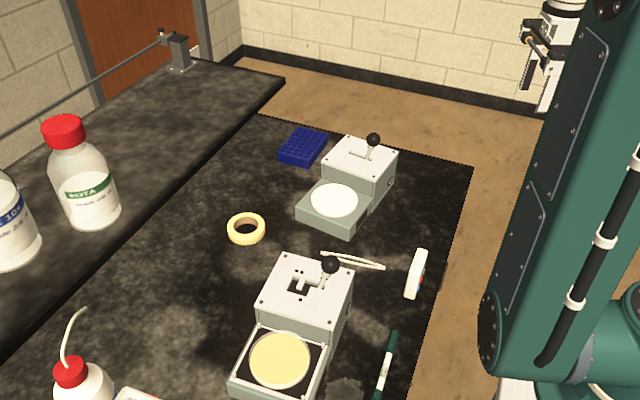

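View pics/a_wrist.png

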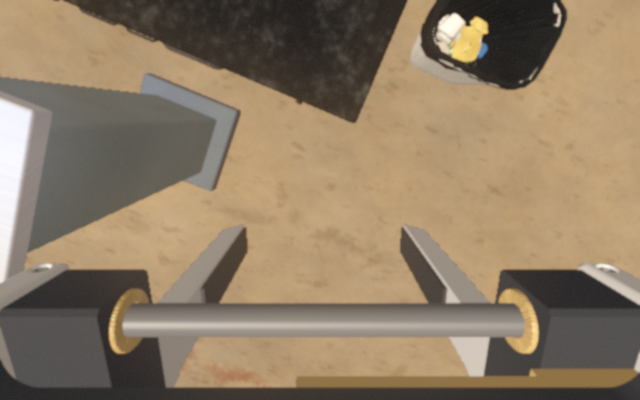

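The top view shows the shaker with the zigzag gate and yellow dish near (215,210), its knob at about (223,221). The stirrer's knob is at about (394,201). In the side view the shaker knob is at about (331,265). Next I'll enlarge and measure.

```bash
cat > h.py <<'E'
import numpy as np,cv2
from bench import robot,optics,job
def cam(n):
    c=optics.get_calibration(n);K=np.array([[c['fx'],0,c['cx']],[0,c['fy'],c['cy']],[0,0,1.]])
    R=cv2.Rodrigues(np.array(c['rvec']))[0];t=np.array(c['tvec']);return K,R,t
def ray(n,uv):
    K,R,t=cam(n);d=R.T@np.linalg.inv(K)@np.array([uv[0],uv[1],1.]);return -R.T@t,d/np.linalg.norm(d)
def plane(n,uv,z):
    o,d=ray(n,uv);return o+d*(z-o[2])/d[2]
def tri(a,ua,b,ub):
    o1,d1=ray(a,ua);o2,d2=ray(b,ub)
    s=np.linalg.lstsq(np.stack([d1,-d2],1),o2-o1,rcond=None)[0]
    p,q=o1+s[0]*d1,o2+s[1]*d2;return (p+q)/2,np.linalg.norm(p-q)
def proj(n,p):
    K,R,t=cam(n);q=K@(R@np.array(p)+t);return q[:2]/q[2]
E
python3 - <<'E'
from h import *
t=cv2.imread('pics/a_top.png');s=cv2.imread('pics/a_side.png')
cv2.imwrite('pics/b_top.png',cv2.resize(t[165:255,135:255],None,fx=6,fy=6,interpolation=cv2.INTER_CUBIC))
cv2.imwrite('pics/b_side.png',cv2.resize(s[240:340,240:365],None,fx=6,fy=6,interpolation=cv2.INTER_CUBIC))
# plate: bright, low saturation pixels
for n,im,(x0,y0,x1,y1) in(('top',t,(185,170,255,250)),('side',s,(240,240,365,345))):
    hsv=cv2.cvtColor(im,cv2.COLOR_BGR2HSV);m=np.zeros(im.shape[:2],np.uint8)
    m[y0:y1,x0:x1]=((hsv[...,2]>175)&(hsv[...,1]<40))[y0:y1,x0:x1]*255
    c=max(cv2.findContours(m,0,2)[0],key=cv2.contourArea)
    h=cv2.convexHull(c);b=cv2.approxPolyDP(h,5,True)[:,0]
    print(n,cv2.contourArea(h),b.tolist())
    print([plane(n,p,.091).round(4).tolist() for p in b])
    k=np.zeros(im.shape[:2],np.uint8);k[y0:y1,x0:x1]=(hsv[...,2]<50)[y0:y1,x0:x1]*255
    for c in cv2.findContours(k,0,2)[0]:
        if cv2.contourArea(c)>60: print(' dark',cv2.contourArea(c),cv2.boundingRect(c),cv2.minEnclosingCircle(c))
E
```

```text
top 3566.0 [[244, 179], [246, 237], [185, 240], [189, 182]]
[[0.5448, -0.0015, 0.091], [0.4179, -0.0103, 0.091], [0.41, 0.1189, 0.091], [0.5363, 0.1176, 0.091]]
 dark 73.5 (201, 244, 30, 6) ((215.5, 244.5), 14.508718490600586)
 dark 169.0 (210, 197, 20, 30) ((218.03431701660156, 211.9803924560547), 16.124662399291992)
 dark 462.5 (185, 170, 62, 16) ((215.20492553710938, 177.5), 31.122222900390625)
side 4965.0 [[282, 252], [353, 271], [331, 331], [255, 306]]
[[0.5467, -0.0019, 0.091], [0.4199, -0.0117, 0.091], [0.4105, 0.11, 0.091], [0.5351, 0.1159, 0.091]]
 dark 140.0 (338, 335, 27, 10) ((351.0, 343.0), 13.038504600524902)
 dark 82.0 (353, 284, 12, 17) ((359.0, 292.0), 8.602425575256348)
 dark 712.0 (240, 281, 25, 64) ((252.0, 312.0), 33.24163818359375)
```

View pics/b_top.png

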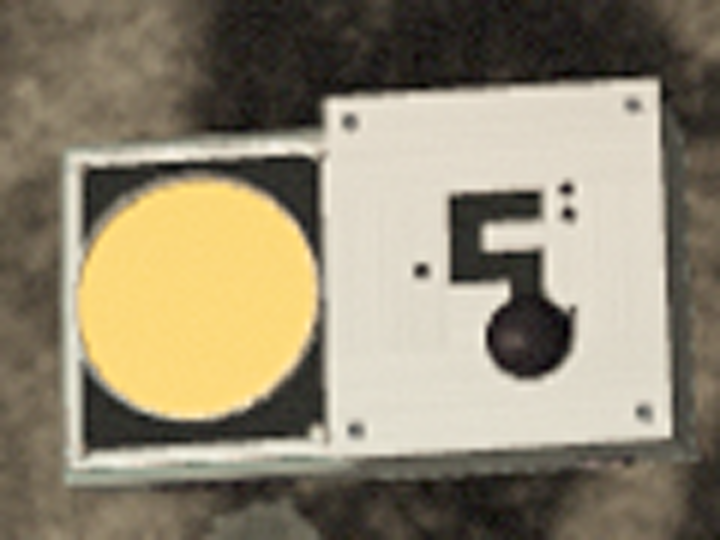

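View pics/b_side.png

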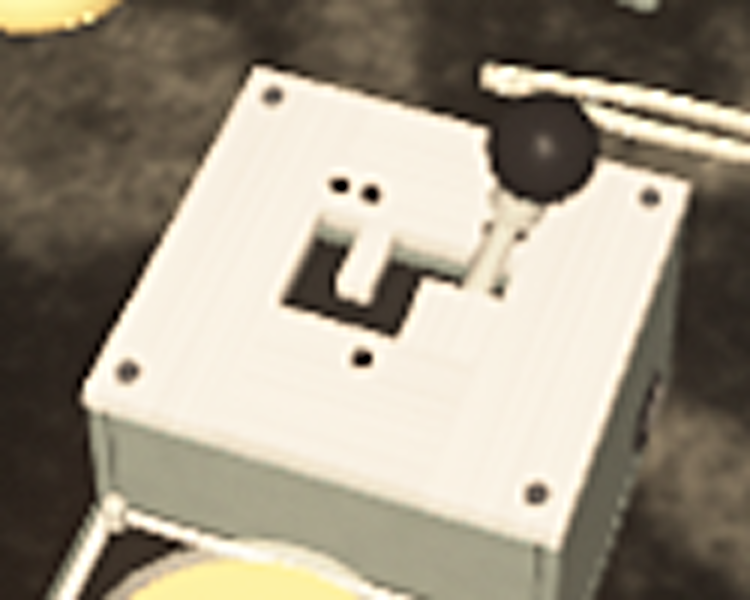

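Both views show four screws on the plate, the zigzag slot and the knob in the park leg. From the enlarged pixels I'll triangulate the frame and the knob.

Run:
```python
from h import *
T=lambda p:((p[0]+.5)/6-.5+135,(p[1]+.5)/6-.5+165)
S=lambda p:((p[0]+.5)/6-.5+240,(p[1]+.5)/6-.5+240)
tt=[(350,121),(633,104),(644,412),(356,429)] # FL FR NR NL
ss=[(128,372),(272,96),(650,197),(537,493)]
P=[]
for n,f,l in(('top',T,tt),('side',S,ss)):
    w=np.array([plane(n,f(p),.091) for p in l]);P.append(w)
    c=w.mean(0);x=w[0]+w[1]-w[2]-w[3];y=w[0]-w[1]+w[3]-w[2]
    print(n,w[:,:2].round(4).tolist(),c.round(4),np.degrees([np.arctan2(x[1],x[0]),np.arctan2(-y[0],y[1])]))
for a,b in zip(tt,ss): print(tri('top',T(a),'side',S(b)))
w=(P[0]+P[1])/2;c=w.mean(0)[:2];x=(w[0]+w[1]-w[2]-w[3])[:2];y=(w[0]-w[1]+w[3]-w[2])[:2]
v=x/np.linalg.norm(x)+np.array([y[1],-y[0]])/np.linalg.norm(y);th=np.arctan2(v[1],v[0])
R=np.array([[np.cos(th),-np.sin(th)],[np.sin(th),np.cos(th)]])
k,e=tri('top',T((529,337)),'side',S((543,151)));print('knob',k,e,'local',R.T@(k[:2]-c),'c',c,'th',th,np.degrees(th))
# single-view checks at z=.14
for n,uv in(('top',T((529,337))),('side',S((543,151)))): print(n,R.T@(plane(n,uv,.141)[:2]-c))
for nm,f,q in(('FAST',T,(542,204)),('SLOWcorner outer',T,(448,284)),('cornerFAR',T,(448,195))): print(nm,R.T@(plane('top',f(q),.091)[:2]-c))
for nm,p in dict(park=(-.036,-.018),c1=(0,-.018),slow=(0,.018),c2=(.036,.018),fast=(.036,-.018)).items():
    print(nm,c+R@np.array(p),.01+np.sqrt(.135**2-p[0]**2-p[1]**2))
```

```text
top [[0.5303, 0.1088], [0.5381, 0.0068], [0.4258, -0.0013], [0.4185, 0.1005]] [0.4782 0.0537 0.091 ] [4.20630326 4.22698218]
side [[0.5307, 0.1048], [0.5385, 0.0035], [0.4266, -0.0054], [0.4192, 0.0962]] [0.4787 0.0498 0.091 ] [4.46583296 4.28112486]
(array([0.52914211, 0.1076929 , 0.09551457]), np.float64(0.0005152829070620499))
(array([0.53719374, 0.00629849, 0.09457601]), np.float64(0.00033639121187802485))
(array([ 0.42542889, -0.00187616,  0.09535688]), np.float64(0.00019268444844504755))
(array([0.41805243, 0.0993874 , 0.09591064]), np.float64(2.6342286069187266e-05))
knob [0.44538097 0.03222297 0.14149694] 0.00034858834179627964 local [-0.03445687 -0.01698431] c [0.47846911 0.05174008] th 0.07496105797684302 4.294952249908579
top [-0.03420946 -0.01688726]
side [-0.03452043 -0.01739026]
FAST [ 0.02116359 -0.01518738]
SLOWcorner outer [-0.00597916  0.01928101]
cornerFAR [0.0265371  0.01844739]
park [0.44391824 0.03109456] 0.13886038956948718
c1 [0.47981714 0.03379063] 0.14379461872586655
slow [0.47712107 0.06968954] 0.14379461872586655
c2 [0.51301997 0.07238561] 0.13886038956948718
fast [0.51571604 0.0364867 ] 0.13886038956948718
```

Request:
apply_moves(moves=[[[0, 0, -4], [0, 0, 0], 0.7], [[0, 0, -7], [0, 0, 0], 0.7], [[3.5, -3.4, -7], [0, 0, 0], 0.7], [[7, -6.8, -7], [0, 0, 0], 0.7], [[10, -9.7, -7], [0, 0, 0.1], 0.7], [[12.5, -12.1, -7], [0, 0, 0.2], 0.7], [[15, -14.5, -7], [0, 0, 0.313], 0.7], [[17.5, -17, -7], [0, 0, 0.313], 0.7], [[20, -19.4, -7], [0, 0, 0.313], 0.7], [[22.5, -21.8, -7], [0, 0, 0.313], 0.7]])

```text
time: 0.98
tool_pos: [0.334, -0.2204, 0.2647]
ee_rot: [3.141, -0.0, 0.075]
wrist_force: [0.5, -0.0, 0.3]
width: 0.0659
```

Request:
apply_moves(moves=[[[2, -3.5, 0], [0, 0, 0], 0.7], [[4, -7, 0], [0, 0, 0], 0.7], [[6, -10.5, 0], [0, 0, 0], 0.7], [[8, -14, 0], [0, 0, 0], 0.7], [[9.5, -17.5, 0], [0, 0, 0], 0.7], [[11, -20.5, 0], [0, 0, 0], 0.7], [[12.2, -22.8, 0], [0, 0, 0], 0.7], [[13, -24.4, 0], [0, 0, 0], 0.7], [[13, -24.4, 0], [0, 0, 0], 0.7], [[13, -24.4, 0], [0, 0, 0], 0.7]])

```text
time: 1.82
tool_pos: [0.445, 0.0312, 0.2643]
ee_rot: [3.141, 0.001, 0.077]
wrist_force: [-0.1, -0.3, -0.4]
width: 0.0659
```

Run:
```python
from h import *
o=robot.get_obs();print(o['tool_pos'],o['ee_rot'])
K,R,t=cam('wrist');print('cam pos',-R.T@t)
im=optics.snapshot('wrist');cv2.imwrite('pics/c_wrist.png',im[:,:,::-1])
k=(.4455,.0325,.1388);print('knob expected px',proj('wrist',k))
im=optics.snapshot('top');cv2.imwrite('pics/c_top.png',im[:,:,::-1])
```

```text
[0.44504668 0.03119038 0.26434354] [3.14113559e+00 1.36903530e-03 7.67739414e-02]
cam pos [0.51907113 0.03644845 0.45413056]
knob expected px [320.70975445 187.26019946]
```

View pics/c_wrist.png

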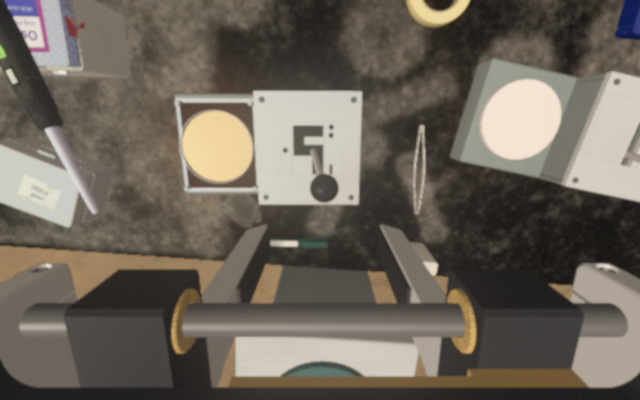

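The wrist view shows the gate plate's screws and the knob at about (324,187), some 3 px right of where I expected it. I'll measure it precisely.

Run:
```python
from h import *
w=cv2.imread('pics/c_wrist.png')
cv2.imwrite('pics/d_wrist.png',cv2.resize(w[80:215,245:370],None,fx=5,fy=5,interpolation=cv2.INTER_CUBIC))
g=w.max(2)
m=(g<75).astype(np.uint8)*255
cr=m[168:204,300:350]
for c in cv2.findContours(cr,0,2)[0]:
    if cv2.contourArea(c)>50:
        (x,y),r=cv2.minEnclosingCircle(c);print('knob',x+300,y+168,r,cv2.boundingRect(c))
m=((g>140)).astype(np.uint8)*255
```

```text
knob 325.1891899108887 188.43243217468262 11.773000717163086 (20, 9, 17, 24)
```

View pics/d_wrist.png

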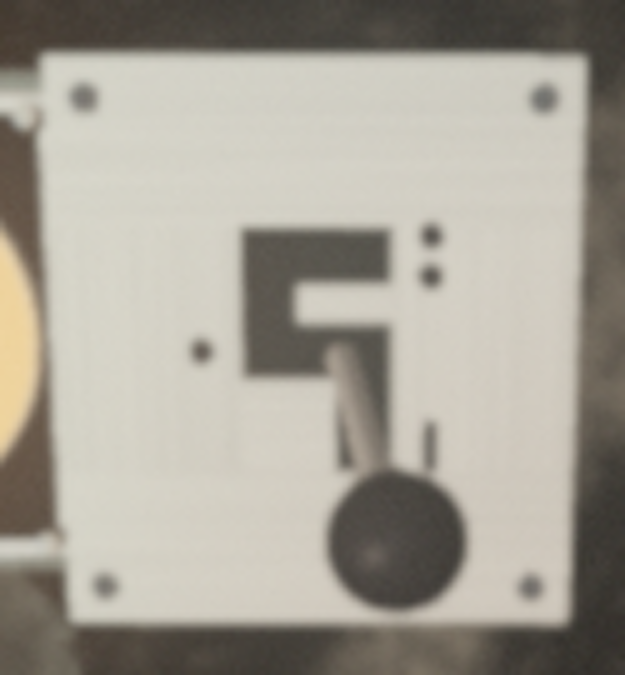

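Run:
```python
from h import *
W=lambda p:((p[0]+.5)/5-.5+245,(p[1]+.5)/5-.5+80)
w=np.array([plane('wrist',W(p),.091) for p in[(83,98),(544,99),(531,587),(105,586)]])
x=w[0]+w[1]-w[2]-w[3];y=w[0]-w[1]+w[3]-w[2];c=w.mean(0)
print(w.round(4).tolist(),c,np.degrees([np.arctan2(x[1],x[0]),np.arctan2(-y[0],y[1])]))
k=plane('wrist',W((397,540)),.139);th=.075
R=np.array([[np.cos(th),-np.sin(th)],[np.sin(th),np.cos(th)]])
print('knob',k,'local',R.T@(k-c)[:2])
t=cv2.imread('pics/c_top.png');cv2.imwrite('pics/c2.png',cv2.resize(t[120:300,100:340],None,fx=3,fy=3))
```

```text
[[0.5296, 0.1048, 0.091], [0.537, 0.0026, 0.091], [0.4251, -0.0054, 0.091], [0.4177, 0.0969, 0.091]] [0.47737562 0.04972856 0.091     ] [4.06627749 4.12937002]
knob [0.44543689 0.0286451  0.139     ] local [-0.03342872 -0.01863104]
```

Request:
apply_moves(moves=[[[0, 0.2, 2], [0, 0, 0], 0.7], [[0, 0.2, 5], [0, 0, 0], 0.7], [[0, 0.2, 8], [0, 0, 0], 0.7], [[0, 0.2, 10.5], [0, 0, 0], 0.7], [[0, 0.2, 12.2], [0, 0, 0], 0.7], [[0, 0.2, 13], [0, 0, 0], 0.7], [[0, 0.2, 13], [0, 0, 0], 0.7], [[0, 0.2, 13], [0, 0, 0], 0.6], [[0, 0.2, 13], [0, 0, 0], 0.5], [[0, 0.2, 13], [0, 0, 0], 0.45]])

```text
time: 2.75
tool_pos: [0.4465, 0.0284, 0.1367]
ee_rot: [3.141, -0.003, 0.074]
wrist_force: [0.1, -0.4, 0.3]
width: 0.0491
```

Run:
```python
from h import *
o=robot.get_obs();print(o['tool_pos'],o['ee_rot'],o['wrist_force'],o['width'])
im=optics.snapshot('wrist')[:,:,::-1];s=optics.snapshot('side')[:,:,::-1]
cv2.imwrite('pics/e_w.png',im)
cv2.imwrite('pics/e_s.png',cv2.resize(s[180:340,220:420],None,fx=3.5,fy=3.5))
```

```text
[0.44654926 0.02844401 0.13674412] [ 3.14099318 -0.00349712  0.0743812 ] [ 0.10738171 -0.35852759  0.29328582] 0.04912069267031939
```

View pics/e_w.png

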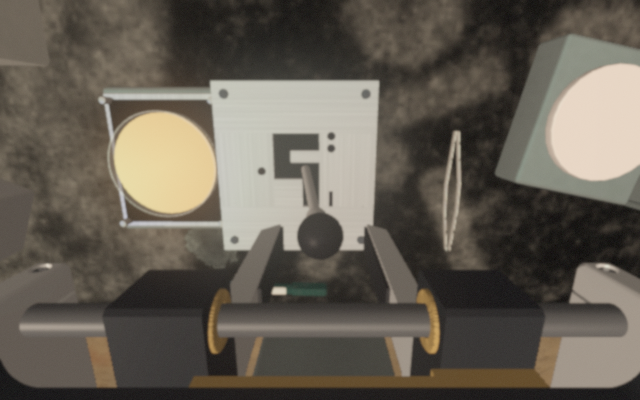

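View pics/e_s.png

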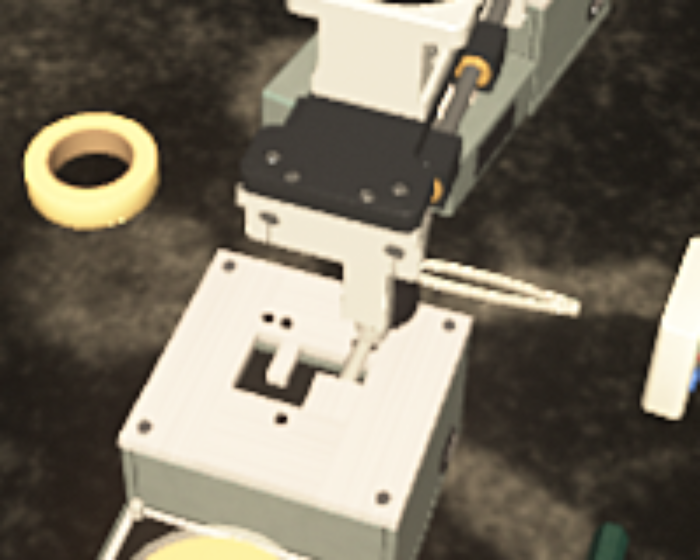

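Run:
```python
from h import *
for z in(.137,.139,.141): print(plane('wrist',(320,235),z))
o=robot.get_obs();p=o['tool_pos'];print(p,proj('wrist',p),proj('side',p), (proj('side',p)-[220,180])*3.5)
w=cv2.imread('pics/e_w.png');cv2.imwrite('pics/f_w.png',cv2.resize(w[190:300,230:420],None,fx=4,fy=4,interpolation=cv2.INTER_CUBIC))
```

```text
[0.44460299 0.03004118 0.137     ]
[0.44539447 0.03007941 0.139     ]
[0.44618596 0.03011763 0.141     ]
[0.44623757 0.02864471 0.1362494 ] [322.34382738 232.36396485] [330.21117093 265.15911625] [385.73909824 298.05690689]
```

View pics/f_w.png

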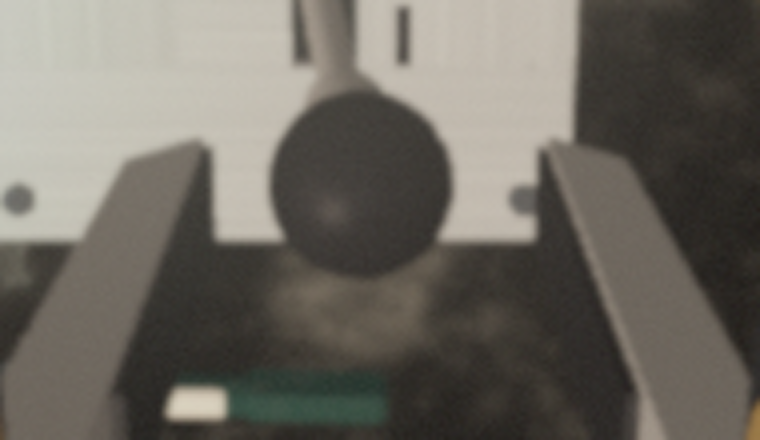

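Request:
apply_moves(moves=[[[0, -0.1, 0.2], [0, 0, 0], 0.4], [[0, -0.1, 0.2], [0, 0, 0], 0.36], [[0, -0.1, 0.2], [0, 0, 0], 0.33], [[0, -0.1, 0.2], [0, 0, 0], 0.31], [[0, -0.1, 0.2], [0, 0, 0], 0.28], [[0, -0.1, 0.2], [0, 0, 0], 0.25], [[0, -0.1, 0.2], [0, 0, 0], 0.25], [[0, -0.1, 0.2], [0, 0, 0], 0.25], [[0, -0.1, 0.2], [0, 0, 0], 0.25], [[0, -0.1, 0.2], [0, 0, 0], 0.25]])

```text
time: 3.68
tool_pos: [0.4453, 0.0299, 0.1327]
ee_rot: [-3.141, 0.0, 0.075]
wrist_force: [-0.5, 0.6, -1.5]
width: 0.0262
```

```bash
cat > st.py <<'E'
from h import *
o=robot.get_obs();p=o['tool_pos'];print(o['time'],p,o['ee_rot'],o['wrist_force'],o['width'])
th=.074;c=np.array([.4778,.0505]);R=np.array([[np.cos(th),-np.sin(th)],[np.sin(th),np.cos(th)]])
print('local',R.T@(p[:2]-c)*1000)
E
python3 st.py
```

```text
3.6833 [0.4452806  0.02988025 0.13272002] [-3.14136439e+00  1.14107094e-04  7.47996229e-02] [-0.48437236  0.646467   -1.51082259] 0.02616490772241824
local [-33.95487115 -18.15907536]
```

Run:
```python
from h import *
w=optics.snapshot('wrist')[:,:,::-1]
cv2.imwrite('pics/g_w.png',cv2.resize(w[150:300,230:420],None,fx=4,fy=4,interpolation=cv2.INTER_CUBIC))
s=optics.snapshot('side')[:,:,::-1]
cv2.imwrite('pics/g_s.png',cv2.resize(s[200:320,250:400],None,fx=5,fy=5,interpolation=cv2.INTER_CUBIC))
```

```text
(no output)
```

View pics/g_w.png

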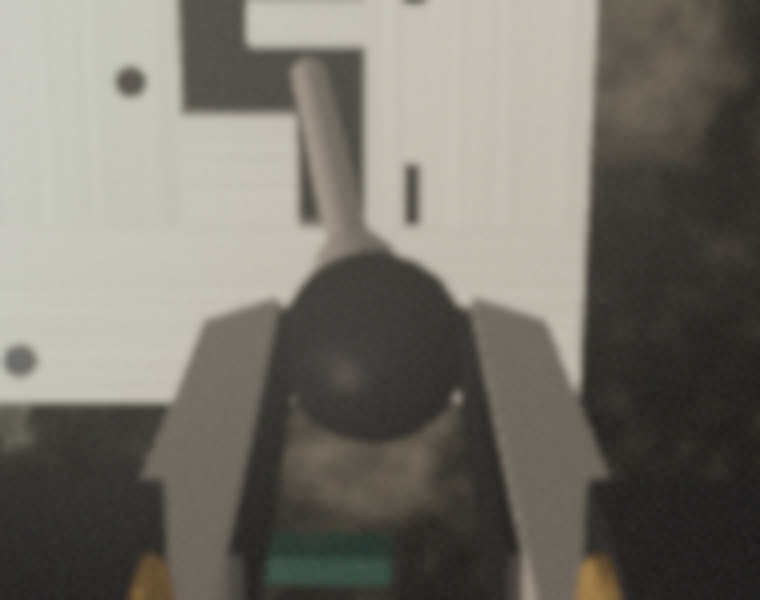

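View pics/g_s.png

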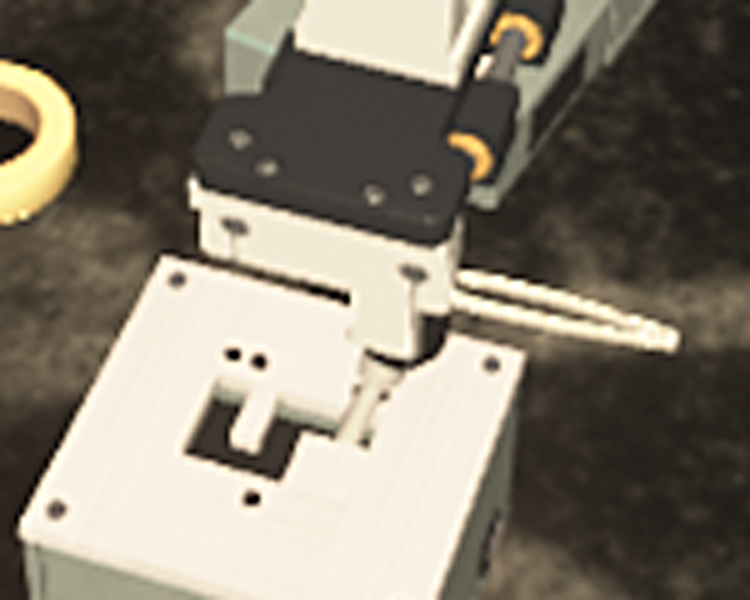

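Request:
apply_moves(moves=[[[0.3, 0, -0.07], [0, 0, 0], 0.25], [[0.8, 0, -0.18], [0, 0, 0], 0.25], [[1.3, 0, -0.27], [0, 0, 0], 0.25], [[1.8, 0, -0.34], [0, 0, 0], 0.25], [[2.3, 0, -0.39], [0, 0, 0], 0.25], [[2.7, 0, -0.42], [0, 0, 0], 0.25], [[3.1, 0, -0.44], [0, 0, 0], 0.25], [[3.4, 0, -0.44], [0, 0, 0], 0.25], [[3.4, 0, -0.44], [0, 0, 0], 0.25], [[3.4, 0, -0.44], [0, 0, 0], 0.25]])

```text
time: 4.62
tool_pos: [0.4819, 0.0318, 0.1396]
ee_rot: [3.14, -0.006, 0.075]
wrist_force: [0.3, -0.4, 6.5]
width: 0.0237
```

```bash
python3 st.py
python3 - <<'E'
from h import *
w=optics.snapshot('wrist')[:,:,::-1]
cv2.imwrite('pics/h_w.png',cv2.resize(w[130:300,210:420],None,fx=3.5,fy=3.5,interpolation=cv2.INTER_CUBIC))
E
```

```text
4.6167 [0.48185282 0.03184896 0.13964096] [ 3.14006106 -0.00619843  0.07451815] [ 0.34534236 -0.44595924  6.50461468] 0.023686761761289258
local [  2.66281379 -18.89963471]
```

View pics/h_w.png

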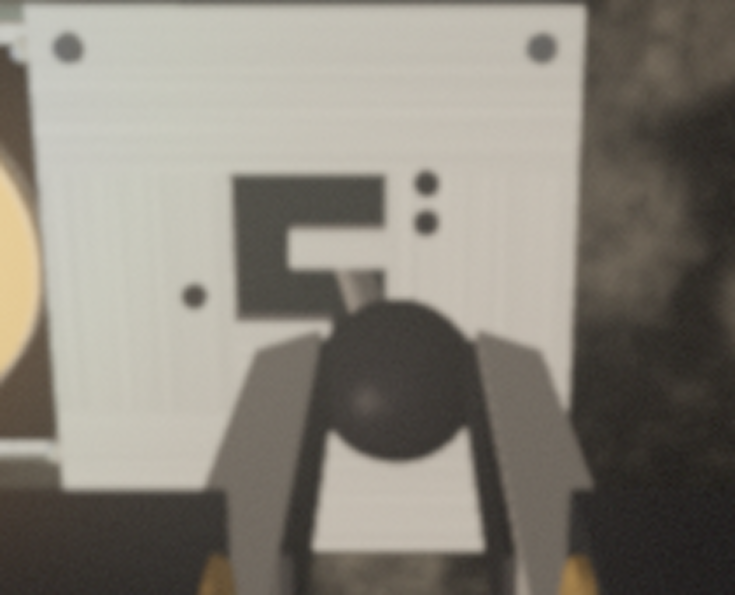

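Run:
```python
from h import *
uv=(398/3.5+210-.4,380/3.5+130-.4);o=robot.get_obs()
p=o['tool_pos'];print(p,o['width'],uv,proj('wrist',p),proj('wrist',p+[0,0,.005]))
for z in(.139,.144): print(plane('wrist',uv,z))
s=optics.snapshot('side')[:,:,::-1]
cv2.imwrite('pics/h_s.png',cv2.resize(s[200:320,250:400],None,fx=5,fy=5,interpolation=cv2.INTER_CUBIC))
```

```text
[0.48181093 0.03182854 0.13961512] 0.024067210602004462 (323.31428571428575, 238.17142857142855) [322.38311864 232.35154095] [322.37432467 235.19352096]
[0.47758994 0.03090597 0.139     ]
[0.47960068 0.0310657  0.144     ]
```

View pics/h_s.png

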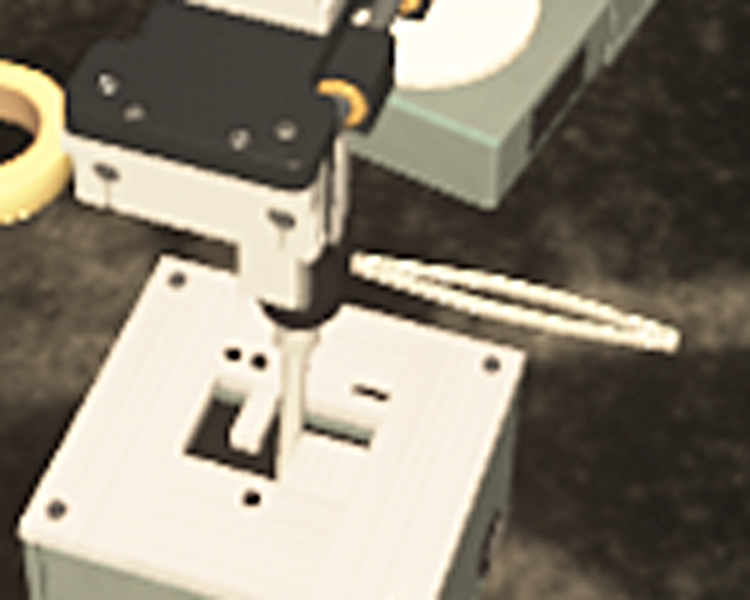

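Run:
```python
from h import *
o=robot.get_obs();p=o['tool_pos'];print(o['wrist_force'],o['width'])
f=lambda q:((proj('side',q)-[250,200])*5).round(1)
th=.0745;x=np.array([np.cos(th),np.sin(th),0]);y=np.array([-np.sin(th),np.cos(th),0])
for a in(-.008,.008):
  for b in(.012,.025): print('tip',a,b,f(p+x*a+y*b-[0,0,.014]))
print(f(p))
uv=(301/5+250-.4,281/5+200-.4)
print(tri('side',uv,'wrist',(323.3,238.2)))
```

```text
[-0.33742137  0.38425719  5.22280096] 0.02404159226234122
tip -0.008 0.012 [303.8 354.2]
tip -0.008 0.025 [289.9 384.8]
tip 0.008 0.012 [256. 341.]
tip 0.008 0.025 [241.5 371.3]
[292.8 290.8]
(array([0.48004487, 0.03110825, 0.14521755]), np.float64(9.32868247438263e-06))
```

Run:
```python
from h import *
print(robot.tips_ahead)
o=robot.get_obs();p=o['tool_pos']
th=.0745;x=np.array([np.cos(th),np.sin(th),0]);y=np.array([-np.sin(th),np.cos(th),0])
for h in(-.014,-.005,0,.005):
  for a in(-.008,.008):
    for b in(.012,.022): print(h,a,b,((proj('wrist',p+x*a+y*b+[0,0,h])-[210,130])*3.5).round(0),((proj('side',p+x*a+y*b+[0,0,h])-[250,200])*5).round(0))
```

```text
0.014
-0.014 -0.008 0.012 [333. 371.] [304. 354.]
-0.014 -0.008 0.022 [283. 371.] [293. 378.]
-0.014 0.008 0.012 [332. 294.] [256. 341.]
-0.014 0.008 0.022 [281. 294.] [245. 364.]
-0.005 -0.008 0.012 [331. 388.] [304. 335.]
-0.005 -0.008 0.022 [278. 388.] [293. 359.]
-0.005 0.008 0.012 [329. 309.] [256. 322.]
-0.005 0.008 0.022 [276. 309.] [245. 345.]
0 -0.008 0.012 [329. 398.] [304. 325.]
0 -0.008 0.022 [275. 398.] [293. 348.]
0 0.008 0.012 [328. 317.] [256. 312.]
0 0.008 0.022 [273. 317.] [244. 335.]
0.005 -0.008 0.012 [327. 409.] [304. 314.]
0.005 -0.008 0.022 [273. 409.] [293. 338.]
0.005 0.008 0.012 [326. 326.] [256. 301.]
0.005 0.008 0.022 [270. 326.] [244. 324.]
```

The side and wrist views show the fingertips about 15–20 mm higher than the stated offset puts them. They sit on the knob's upper half, the width is shrinking, and the tool is being pushed up. I'll open, go lower and grip again.

Request:
apply_moves(moves=[[[0, 0, 0], [0, 0, 0], 0.5], [[0, 0, 0], [0, 0, 0], 0.5], [[0, 0, 0], [0, 0, 0], 0.5], [[-0.2, 0, 0], [0, 0, 0], 0.5], [[-0.2, 0, 0.3], [0, 0, 0], 0.5], [[-0.2, 0, 0.6], [0, 0, 0], 0.5], [[-0.2, 0, 0.9], [0, 0, 0], 0.5], [[-0.2, 0, 1.2], [0, 0, 0], 0.5], [[-0.2, 0, 1.2], [0, 0, 0], 0.5], [[-0.2, 0, 1.2], [0, 0, 0], 0.5]])

```text
time: 5.55
tool_pos: [0.477, 0.0321, 0.1248]
ee_rot: [-3.142, 0.001, 0.075]
wrist_force: [0.2, 0.3, 0.2]
width: 0.0471
```

```bash
python3 st.py
python3 - <<'E'
from h import *
w=optics.snapshot('wrist')[:,:,::-1]
cv2.imwrite('pics/i_w.png',cv2.resize(w[130:300,210:420],None,fx=3.5,fy=3.5,interpolation=cv2.INTER_CUBIC))
s=optics.snapshot('side')[:,:,::-1]
cv2.imwrite('pics/i_s.png',cv2.resize(s[200:320,250:400],None,fx=5,fy=5,interpolation=cv2.INTER_CUBIC))
E
```

```text
5.55 [0.47695496 0.03213442 0.12481187] [-3.14156831e+00  8.44116940e-04  7.47709315e-02] [0.16359171 0.34313949 0.19958771] 0.0471068882275715
local [ -2.20054373 -18.25284205]
```

View pics/i_w.png

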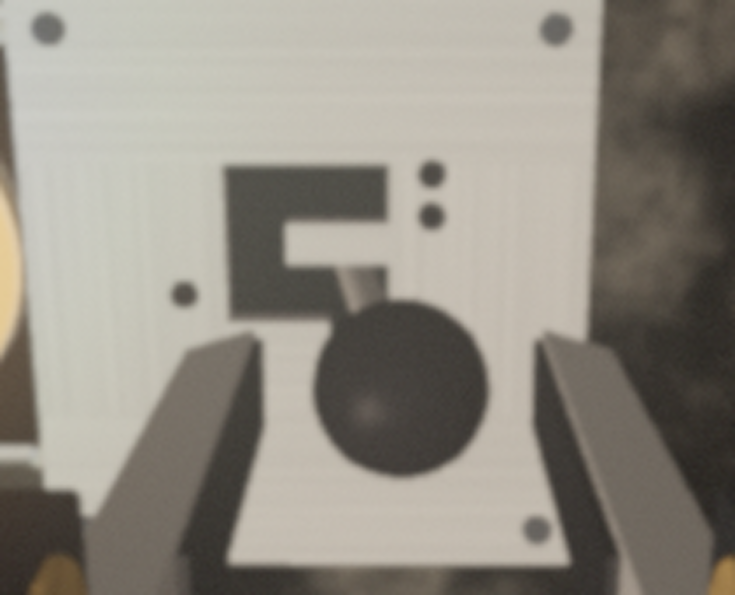

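View pics/i_s.png

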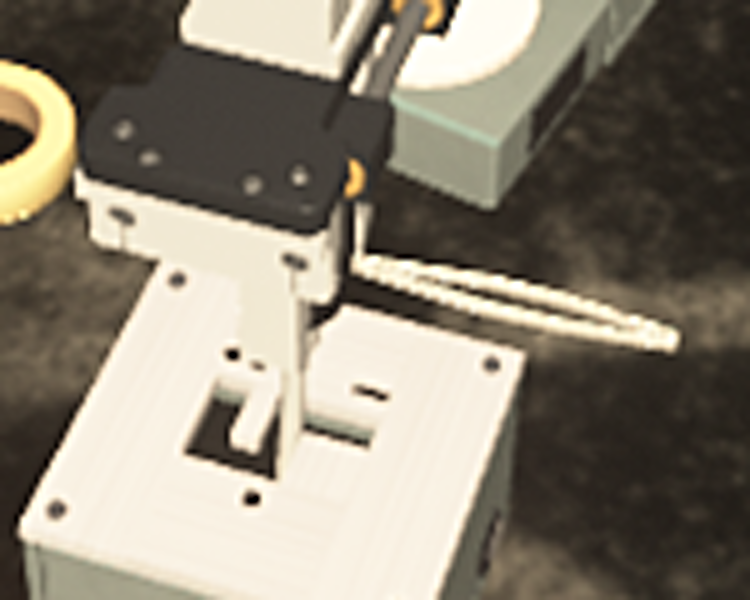

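Now the knob sits well between the pads in both views, so I'll close.

Request:
apply_moves(moves=[[[0, 0, 0], [0, 0, 0], 0.4], [[0, 0, 0], [0, 0, 0], 0.35], [[0, 0, 0], [0, 0, 0], 0.32], [[0, 0, 0], [0, 0, 0], 0.3], [[0, 0, 0], [0, 0, 0], 0.25], [[0, 0, 0], [0, 0, 0], 0.2], [[0, 0, 0], [0, 0, 0], 0.2], [[0, 0, 0], [0, 0, 0], 0.2], [[0, 0, 0], [0, 0, 0], 0.2], [[0, 0, 0], [0, 0, 0], 0.2]])

```text
time: 6.48
tool_pos: [0.4774, 0.032, 0.1254]
ee_rot: [3.141, -0.0, 0.075]
wrist_force: [-0.6, -1.3, 1.4]
width: 0.0284
```

```bash
python3 st.py
python3 - <<'E'
from h import *
w=optics.snapshot('wrist')[:,:,::-1]
cv2.imwrite('pics/j_w.png',cv2.resize(w[130:300,210:420],None,fx=3.5,fy=3.5,interpolation=cv2.INTER_CUBIC))
E
```

```text
6.4833 [0.47737022 0.03197884 0.12543733] [ 3.14115746e+00 -3.82875931e-04  7.47113994e-02] [-0.63057466 -1.26122047  1.3775447 ] 0.02843890797132445
local [ -1.79791958 -18.4386927 ]
```

View pics/j_w.png

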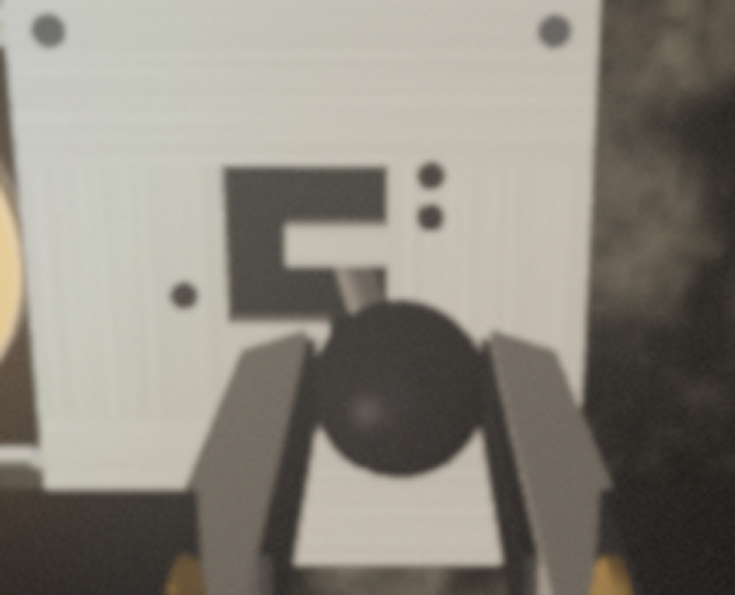

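Run:
```python
from h import *
W=lambda p:((p[0]+.5)/3.5-.5+210,(p[1]+.5)/3.5-.5+130)
k=plane('wrist',W((400,388)),.1438)
a,b,d,e=[plane('wrist',W(q),.091) for q in((47,30),(554,30),(183,295),(431,196))]
th=.0735;R=np.array([[np.cos(th),-np.sin(th)],[np.sin(th),np.cos(th)]])
print(k,'far screws mid',(a+b)/2, 'one dot',d,'knob rel far screws local',R.T@(k-(a+b)/2)[:2]*1e3,'c est',((a+b)/2)[:2]-R@[.056,0],R.T@(d-a/2-b/2)[:2],np.linalg.norm(a-b))
```

```text
[0.47944626 0.03117473 0.1438    ] far screws mid [0.53335679 0.0552788  0.091     ] one dot [0.4753362  0.07754971 0.091     ] knob rel far screws local [-55.53503554 -20.08013098] c est [0.47750799 0.0511665 ] [-0.0562285   0.02647146] 0.1024498808579838
```

The knob is at local x ≈ 0.5 mm, so the corner has been reached. Next is the y leg to SLOW.

Request:
apply_moves(moves=[[[0, -0.2, 0.1], [0, 0, 0], 0.2], [[0, -0.6, 0.1], [0, 0, 0], 0.2], [[0, -1.1, 0.1], [0, 0, 0], 0.2], [[0, -1.6, 0.1], [0, 0, 0], 0.2], [[0, -2.1, 0.1], [0, 0, 0], 0.2], [[0, -2.6, 0.15], [0, 0, 0], 0.2], [[0, -3.1, 0.2], [0, 0, 0], 0.2], [[0, -3.5, 0.25], [0, 0, 0], 0.2], [[0, -3.7, 0.3], [0, 0, 0], 0.2], [[0, -3.7, 0.3], [0, 0, 0], 0.2]])

```text
time: 7.37
tool_pos: [0.4755, 0.0686, 0.1233]
ee_rot: [3.14, -0.003, 0.075]
wrist_force: [1.0, -3.0, 5.4]
width: 0.0284
```

```bash
python3 st.py
python3 - <<'E'
from h import *
w=optics.snapshot('wrist')[:,:,::-1]
cv2.imwrite('pics/k_w.png',cv2.resize(w[130:300,210:420],None,fx=3.5,fy=3.5,interpolation=cv2.INTER_CUBIC))
E
```

```text
7.3667 [0.47545051 0.06861207 0.12332147] [ 3.13983668e+00 -2.70233560e-03  7.49701141e-02] [ 1.01178966 -3.04209565  5.37133985] 0.028362057786613038
local [-1.00398561 18.23620912]
```

View pics/k_w.png

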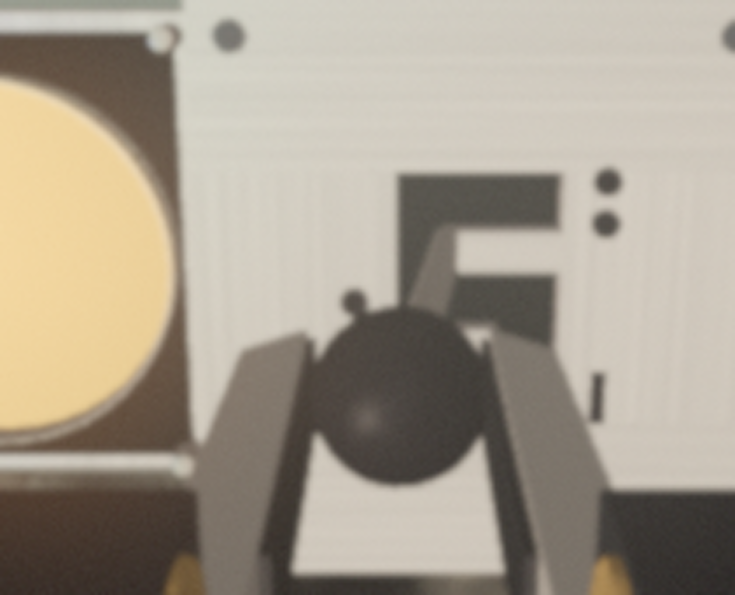

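The lever now stands at SLOW beside the single dot, with the knob held at picture position (400,395). I'll pause here for about a second.

Request:
apply_moves(moves=[[[0, 0, 0], [0, 0, 0], 0.2], [[0, 0, 0], [0, 0, 0], 0.2], [[0, 0, 0], [0, 0, 0], 0.2], [[0, 0, 0], [0, 0, 0], 0.2], [[0, 0, 0], [0, 0, 0], 0.2], [[0, 0, 0], [0, 0, 0], 0.2], [[0, 0, 0], [0, 0, 0], 0.2], [[0, 0, 0], [0, 0, 0], 0.2], [[0, 0, 0], [0, 0, 0], 0.2], [[0, 0, 0], [0, 0, 0], 0.2]])

```text
time: 8.25
tool_pos: [0.4754, 0.0686, 0.1233]
ee_rot: [3.14, -0.003, 0.075]
wrist_force: [1.1, -3.6, 5.3]
width: 0.0289
```

```bash
python3 st.py
python3 - <<'E'
from h import *
w=optics.snapshot('wrist')
W=lambda p:((p[0]+.5)/3.5-.5+210,(p[1]+.5)/3.5-.5+130)
k=plane('wrist',W((399,395)),.1438);a=plane('wrist',W((228,36)),.091);d=plane('wrist',W((354,302)),.091)
th=.0735;R=np.array([[np.cos(th),-np.sin(th)],[np.sin(th),np.cos(th)]])
print(k,R.T@(k-a)[:2]+[.056,.0512])
E
```

```text
8.25 [0.47542789 0.06863018 0.12331571] [ 3.14049212e+00 -2.62915658e-03  7.47108258e-02] [ 1.11592851 -3.59768115  5.32843796] 0.028902553009196186
local [-1.02520707 18.2559412 ]
[0.47709747 0.06795591 0.1438    ] [0.00103331 0.01693326]
```

Request:
apply_moves(moves=[[[0, 0, 0], [0, 0, 0], 0.2], [[0.3, 0, 0], [0, 0, 0], 0.2], [[0.8, 0, 0.03], [0, 0, 0], 0.2], [[1.3, 0, 0.07], [0, 0, 0], 0.2], [[1.8, 0, 0.13], [0, 0, 0], 0.2], [[2.3, 0, 0.21], [0, 0, 0], 0.2], [[2.8, 0, 0.3], [0, 0, 0], 0.2], [[3.2, 0, 0.4], [0, 0, 0], 0.2], [[3.6, 0, 0.48], [0, 0, 0], 0.2], [[3.6, 0, 0.48], [0, 0, 0], 0.2]])

```text
time: 9.13
tool_pos: [0.5111, 0.0726, 0.1173]
ee_rot: [-3.14, -0.001, 0.075]
wrist_force: [1.3, 1.3, 2.9]
width: 0.0283
```

```bash
python3 st.py
python3 - <<'E'
from h import *
w=optics.snapshot('wrist')[:,:,::-1]
cv2.imwrite('pics/l_w.png',cv2.resize(w[130:300,210:420],None,fx=3.5,fy=3.5,interpolation=cv2.INTER_CUBIC))
s=optics.snapshot('side')[:,:,::-1]
cv2.imwrite('pics/l_s.png',cv2.resize(s[200:320,250:400],None,fx=5,fy=5,interpolation=cv2.INTER_CUBIC))
E
```

```text
9.1333 [0.51108589 0.0725611  0.11730207] [-3.13998669e+00 -7.06387857e-04  7.51020225e-02] [1.26133837 1.32869049 2.94862256] 0.028289379359731102
local [34.82583034 19.53981723]
```

View pics/l_w.png

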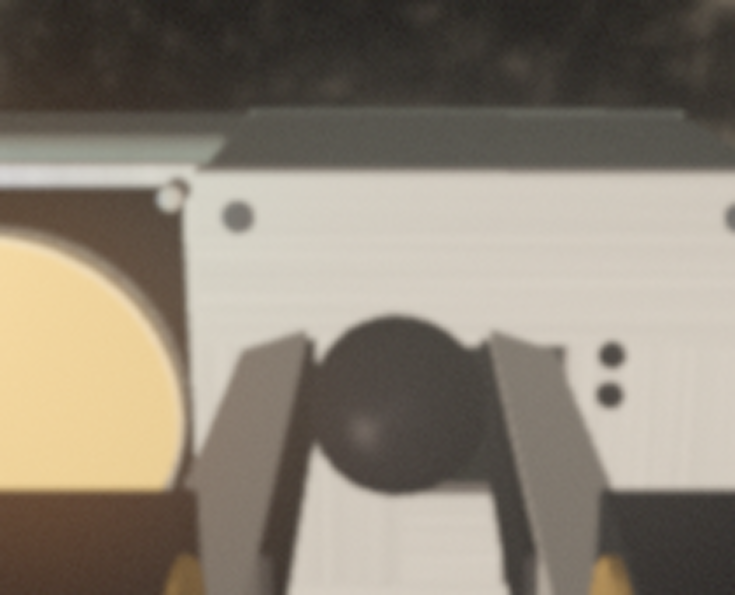

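View pics/l_s.png

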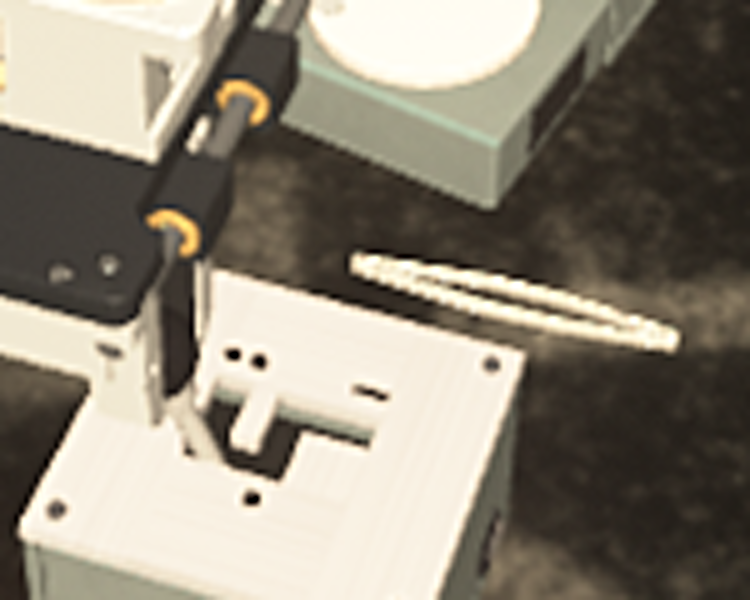

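Run:
```python
from h import *
W=lambda p:((p[0]+.5)/3.5-.5+210,(p[1]+.5)/3.5-.5+130)
k=plane('wrist',W((397,404)),.1388);a=plane('wrist',W((237,216)),.091)
th=.0735;R=np.array([[np.cos(th),-np.sin(th)],[np.sin(th),np.cos(th)]])
print(k,R.T@(k-a)[:2]+[.056,.0512])
```

```text
[0.51120978 0.07197263 0.1388    ] [0.03563808 0.01850231]
```

The knob is at local (35.6, 18.5), which is the second corner. Now the last leg to FAST.

Request:
apply_moves(moves=[[[0.05, 0.2, 0], [0, 0, 0], 0.2], [[0.05, 0.6, -0.05], [0, 0, 0], 0.2], [[0.05, 1.1, -0.1], [0, 0, 0], 0.2], [[0.05, 1.6, -0.12], [0, 0, 0], 0.2], [[0.05, 2.1, -0.12], [0, 0, 0], 0.2], [[0.05, 2.6, -0.1], [0, 0, 0], 0.2], [[0.05, 3.1, -0.05], [0, 0, 0], 0.2], [[0.05, 3.5, 0], [0, 0, 0], 0.2], [[0.05, 3.7, 0], [0, 0, 0], 0.2], [[0.05, 3.7, 0], [0, 0, 0], 0.2]])

```text
time: 10.07
tool_pos: [0.5131, 0.034, 0.1169]
ee_rot: [3.141, 0.002, 0.074]
wrist_force: [-0.1, 4.2, 1.0]
width: 0.0287
```

```bash
python3 st.py
python3 - <<'E'
from h import *
w=optics.snapshot('wrist')[:,:,::-1]
cv2.imwrite('pics/m_w.png',cv2.resize(w[130:300,210:420],None,fx=3.5,fy=3.5,interpolation=cv2.INTER_CUBIC))
E
```

```text
10.0667 [0.51311488 0.0339773  0.11688132] [3.14071736e+00 1.57308140e-03 7.40061851e-02] [-0.146096    4.20210217  0.98270125] 0.02873650275643662
local [ 33.99667041 -19.0883948 ]
```

View pics/m_w.png

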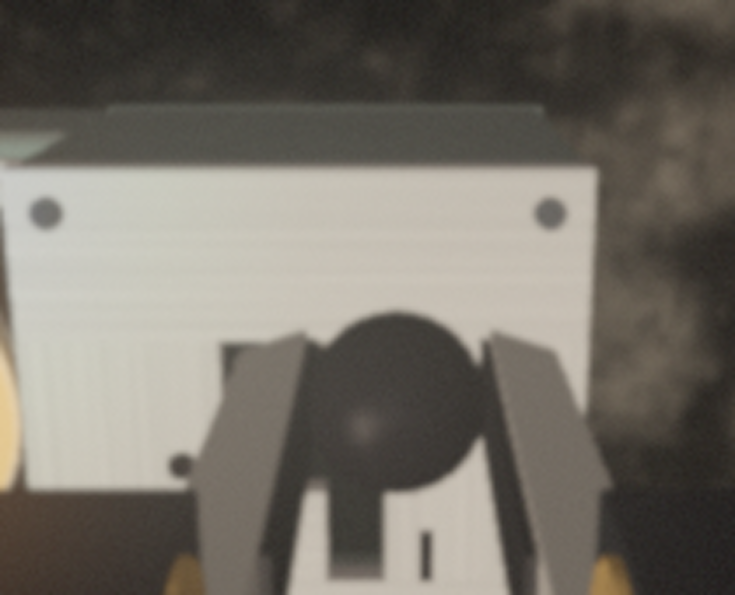

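The lever is at the FAST dead end: 4 N of wall contact, and the tool at local (34, -19). I'll let go and rise.

Request:
apply_moves(moves=[[[0, -0.1, 0], [0, 0, 0], 0.3], [[0, -0.1, 0], [0, 0, 0], 0.4], [[0, -0.1, 0], [0, 0, 0], 0.5], [[0, -0.1, 0], [0, 0, 0], 0.65], [[0, -0.1, 0], [0, 0, 0], 0.65], [[0, -0.1, 0], [0, 0, 0], 0.65], [[0, -0.1, -2], [0, 0, 0], 0.65], [[0, -0.1, -5], [0, 0, 0], 0.65], [[0, -0.1, -8], [0, 0, 0], 0.65], [[0, -0.1, -11], [0, 0, 0], 0.65]])

```text
time: 10.95
tool_pos: [0.5132, 0.0357, 0.2284]
ee_rot: [3.141, 0.001, 0.075]
wrist_force: [0.5, -0.6, 0.7]
width: 0.0611
```

Request:
apply_moves(moves=[[[-2, 0, -2], [0, 0, 0], 0.65], [[-5, 0, -3], [0, 0, 0], 0.65], [[-8, 0, -3], [0, 0, 0], 0.65], [[-11, 0, -3], [0, 0, 0], 0.65], [[-13, 0, -3], [0, 0, 0], 0.65], [[-14, 0, -3], [0, 0, 0], 0.65], [[-14, 0, -3], [0, 0, 0], 0.65], [[-14, 0, -3], [0, 0, 0], 0.65], [[-14, 0, -3], [0, 0, 0], 0.65], [[-14, 0, -3], [0, 0, 0], 0.65]])

```text
time: 11.78
tool_pos: [0.3748, 0.0254, 0.257]
ee_rot: [-3.142, 0.001, 0.075]
wrist_force: [-0.6, 0.1, -0.5]
width: 0.061
```

```bash
python3 st.py
python3 - <<'E'
from h import *
w=optics.snapshot('wrist')[:,:,::-1];s=optics.snapshot('side')[:,:,::-1]
cv2.imwrite('pics/n_w.png',w)
cv2.imwrite('pics/n_s.png',cv2.resize(s[110:350,200:430],None,fx=2.5,fy=2.5,interpolation=cv2.INTER_CUBIC))
a=cv2.imread('pics/a_side.png')
d=np.abs(a[115:200,310:400].astype(int)-s[115:200,310:400]);print('stirrer diff',d.mean(),(d.max(2)>60).sum())
E
```

```text
11.7833 [0.37476704 0.02538172 0.25702722] [-3.14155391e+00  8.95200000e-04  7.48462378e-02] [-0.55108877  0.07938442 -0.54250711] 0.06100583816747921
local [-104.60804597  -17.43205418]
stirrer diff 52.11394335511982 2869
```

View pics/n_w.png

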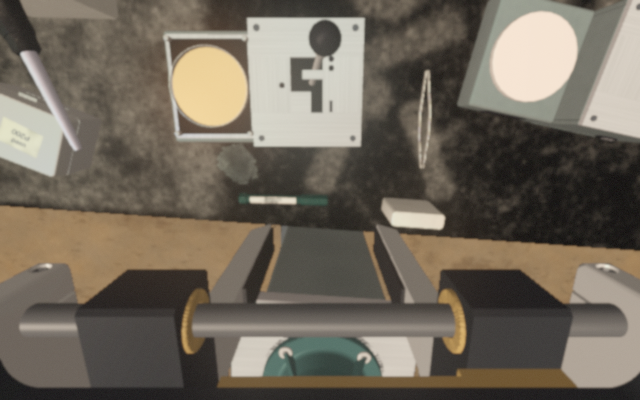

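View pics/n_s.png

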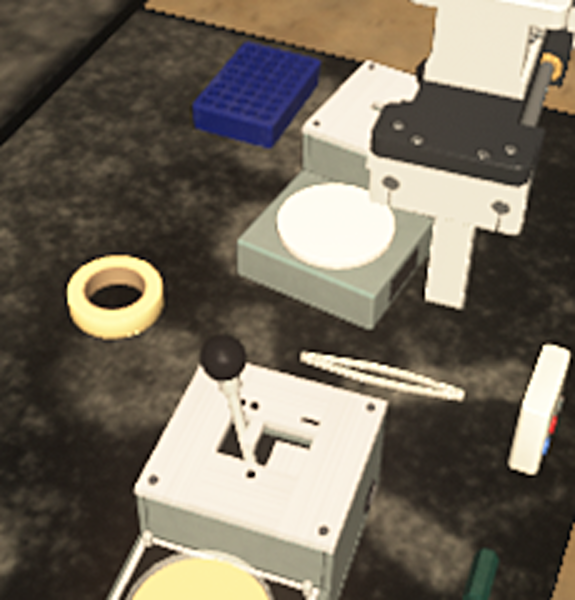

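The lever stands at FAST: knob at (325,39) in the wrist view, about (223,357) in the enlarged side view, and clear of the gripper. The arm hides the stirrer in the side view, so I'll check it from the top and measure the knob.

Run:
```python
from h import *
W=lambda p:p
k=plane('wrist',(325,38.5),.1389);sc=[(257,27),(354.5,28),(351,138),(262,138)]
c=np.mean([plane('wrist',p,.091) for p in sc],0)
th=.0735;R=np.array([[np.cos(th),-np.sin(th)],[np.sin(th),np.cos(th)]])
print('knob local mm',R.T@(k-c)[:2]*1e3)
uv=((223.5)/2.5-.5+200,(357.5)/2.5-.5+110);kt,e=tri('wrist',(325,38.5),'side',uv);print(kt,e,R.T@(kt[:2]-[.4778,.0505])*1e3)
t=optics.snapshot('top')[:,:,::-1];a=cv2.imread('pics/a_top.png')
d=np.abs(a[155:235,355:425].astype(int)-t[155:235,355:425]);print((d.max(2)>60).sum())
cv2.imwrite('pics/o_t.png',t)
```

```text
knob local mm [ 35.58596596 -19.90864447]
[0.51437854 0.03389536 0.14006056] 0.0013044391841764405 [ 35.26043841 -19.24591601]
0
```

View pics/o_t.png

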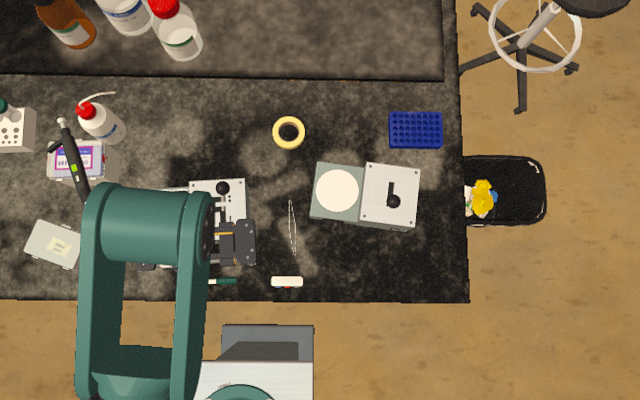

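The top view shows the stirrer knob unchanged at (394,201) and the shaker knob at (222,188), FAST. The arm is clear, so I'm handing in.

```bash
python3 -c "
from bench import job
print(job.close_job())"
```

```text
the job is handed in; nothing more can be done
None
```

I took the shaker's lever from PARK to SLOW, held it there for about 1 s, then took it on to FAST, let go and backed the arm away. The job was handed in at about 12 s of the 38 s allowed.

- **SLOW:** the wrist camera put the knob at about (1, 17) mm in the shaker's frame during the pause.
- **FAST:** after letting go, the knob measured (35.6, -19.9) mm by the wrist camera and (35.3, -19.2) mm by two views. The notch is at (36, -18) mm, so both are well within the 10 mm limit.
- **Stirrer:** its part of the top picture had no changed pixels against the start, so its lever did not move.
- **End state:** the gripper is clear of everything, with wrist force near zero.

**What disagreed:**
- **Camera offset:** the top camera placed the shaker about 4 mm off in y from the side and wrist cameras; I went with those two.
- **First grip:** in the pictures the fingertips were about 15–20 mm higher than the stated offset puts them. The first grip therefore held only the knob's upper half and began to slip at the first corner, so I opened, went about 12 mm lower and gripped again. After that it held.

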